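# Set up a tube offcut in the swivel vice

## Robot

A 6-joint arm with a two-finger parallel gripper is mounted at the origin on the work surface. World frame = base frame: x ahead of the robot, y to its left, z up, the work surface at z = 0. Lengths are in mm, angles in rad, forces in N, time in s.
With the tool pointing down it reaches from about 350 to 975 mm from the base axis. Payload 7.1 kg.
Tool frame: the origin (TCP) lies between the finger pads; the fingertips stand 8 mm ahead of it and the grasp point (between the pads) lies 11 mm behind it (ctrl.tips_ahead is the distance from the TCP to the fingertips, in mm); y points along the fingers, z is the direction in which the jaws open and shut, and the axes are right-handed (so a half turn about y gives the same grasp; the last joint's range is limited). The gripper opens to 88 mm and grips with 3 to 60 N. Pads are 20 mm wide; open, the fingers measure 115 mm over their backs; the gripper's body (75 mm by 178 mm) begins 61 mm behind the grasp point.
Start: joints at [-1.283, 0.423, 1.63, -0, 1.089, -0.019], TCP at [188.774, -595.793, 230.675] pointing down, gripper open.
Joint ranges: [-3, 3], [-0.9, 2.11], [0.09, 2.58], [-1.31, 4.45], [0.11, 2.69], [-2.54, 2.54]. Speed limits (rad/s): [2.39, 2.39, 3.01, 3.14, 3.14, 3.14].

## Interface

Orientations are given as a rotation vector (axis times angle).
In Python, from workcell import ctrl gives the robot as it stands.
- The arm moves only by the shell command python3 -m creep 'ROWS'. ROWS is JSON, a list of rows, each an object of numbers: "tx", "ty", "tz": the shift along the world's x, y, z in mm; "rx", "ry", "rz": the turn, a rotation vector about the world's x, y, z in rad; "fingers": the closure in counts, from 0 (fully open) to 255 (shut). A call has 1 to 10 rows; each row is the pose to reach, as a shift and turn from the pose commanded when the call began; what a row does not reach only later rows make up. A row lasts 1/8 s, in which the tool goes at most 62.5 mm and 10.7 degrees, less where a joint would pass 70% of its speed; a pose out of reach is approached as far as the arm can. A call with a gripper value outside its range is refused whole. The fingers move at their own pace and stop on an object; the grip force is fixed at half the most. Time passes only in rows, so rows that repeat a pose let the fingers close. It gives the time, the measured TCP pose, the force and the opening at its end, in the units of the state.
- ctrl.get_obs(): the state, without advancing time (a new reading comes with each control period).
- ctrl.get_image(name): name is "scene" or "top" or "wrist"; returns a dict with "pixels" (480x640x3 uint8, blue, green, red), "intrinsics" (3x3 intrinsics, pixels), "rvec" (rotation vector, rad) and "tvec" (3), from world to camera coordinates, as OpenCV has them. Camera axes: x right, y down, z forward; pixel columns grow to the right and rows downward; lengths in mm; the calibration is good to about 2 mm. A picture is of the moment at which its call begins. There is no depth.
- ctrl.close_job(): hands the job in, once; it reports no verdict.
The state is a dict: "t": time; "qpos": joint angles; "qvel": joint speeds; "joint_torque": joint torques, N m; "ee_pos": TCP position; "orientation": TCP orientation; "ft_force": force on the tool from outside, world axes, zero at the start; "moment": the same for the moment, N m; "width": finger opening in mm.
Only numpy, scipy, OpenCV 4.12 (cv2) and the standard library are available. Lean on these libraries where they do the work, as an engineer would, in place of code of your own. Each camera call takes 0.05 s, during which the arm holds its last target.

## Task

Get the longer piece of square tube ready for sawing: swing the bench vice round until the white line on its turntable meets the zero line on its base, take that tube from the bin of steel offcuts and lay it flat on the vice bed, lengthwise along the jaws and about midway along them, without dropping it. Push the sliding jaw up so that the tube sits snug and square between both jaws, with the vice still at zero. Leave the other pieces in the bin and don't disturb the other things on the bench.

Things in the scene. Friction and masses are not known exactly. Their poses are not given: they have to be found in the camera images.
- tube: The target: bare steel square tube, 96 long, 30 x 30 outside, 3 wall, about 0.24 kg, the longer of the two square tubes in the bin. Origin at the centre of its underside, x along its length, z up.
- tube_mid (a point): Centre of the target tube (15 above its underside), same axes as tube.
- bin: Green plastic bin, fixed, left or right on the bench. Inside 220 (x) x 330 (y), floor and walls 5 thick; back wall (+x) 55 high, sides 55 falling to 36, front wall (-x, nearer the robot) 36. Origin at the centre of its underside. Six offcuts lie singly on its floor at any yaw, centres about 110 apart, two sockets between them; at least 25 clear on both sides of the target's middle.
- vise_axis (a point): Fixed point on the vice's vertical swivel axis, 22 above the bench, at the top of its fixed round base (radius 95, height 22; four lugs, with bolt heads 19 high, reach 128 from the axis). x, y axes of the base: its two zero lines, the longest white lines of its scales, lie at +y and -y.
- swivel (a joint): Swivel angle, rad: 0 when the white line on the turntable meets the base's zero line, positive anticlockwise from above; starts at 0.3 to 0.7, stops at -1 and 1. Turns stiffly (0.8 N m; push the bed's nose sideways) and stays where it is left.
- vise_bed (a point): On the swivelling vice: top of the bed at the foot of the fixed jaw's face, middle of its width, 50 from the swivel axis along vice x. Axes turn with the vice: x from sliding to fixed jaw (at swivel 0 roughly away from the robot), y along the jaws, z up. Bed top 56 above the bench. Both jaws are 90 wide, 38 high above the bed, with flat upright faces; the fixed one is 40 thick (x 0 to 40).
- nose (a point): Middle of the end face of the vice bed nearer the robot, on the swivelling vice, 135 from the swivel axis, 43 above the bench; axes as vise_bed. The bed here is 72 wide (y) and 26 thick (30 to 56 above the bench), plain upright sides, free space beneath; it runs straight from here along +x under both jaws.
- jaw (a joint): Travel of the sliding jaw, m: 0 fully open with 100 mm between the jaw faces, growing as it closes towards the fixed jaw (gap = 0.100 - travel; 0.070 when closed on a 30 mm piece). Starts at 0 to 0.012. It is simply pushed along the bed (7 N); its slide holds it where it is left.
- jaw_back (a point): Middle of the sliding jaw's back face (the flat upright face turned away from the fixed jaw), 20 above the bed; the jaw is 35 thick from here to its gripping face and 90 wide. Axes as vise_bed.
- stub: Another piece in the bin: the shorter piece of the same square tube, 60 long, 30 x 30, bare steel. Origin at the centre of its underside, x along its length. To stay in the bin.
- angle: Another piece in the bin: steel angle, 92 long, base leg 34 wide and 4 thick, upright leg 34 high and 4 thick along its +y edge. Origin at the centre of its underside, x along its length. To stay in the bin.
- flat: Another piece in the bin: steel flat bar, 94 x 38 x 10. Origin at the centre of its underside, x along its length. To stay in the bin.
- channel: Another piece in the bin: steel U channel, 88 long, 40 wide, 22 high, open side up. Origin at the centre of its underside, x along its length. To stay in the bin.
- tee: Another piece in the bin: dark malleable-iron pipe tee lying flat, 72 over its run, branch reaching 36 from the run's axis, 36 high. Origin at the centre of its underside, x along its length. To stay in the bin.
- socket0: Another piece in the bin: dark steel pipe socket standing on end, 34 across, 36 high. Origin at the centre of its underside, x along its length. To stay in the bin.
- socket1: Another piece in the bin: a second such pipe socket, 34 across, 36 high. Origin at the centre of its underside, x along its length. To stay in the bin.
- tape: Bystander on the bench: roll of tape lying flat, 90 across, 24 high. To be left alone.
- hammer: Bystander on the bench: hammer lying down, 280 long. To be left alone.
- brush: Bystander on the bench: hand brush lying down, 200 long. To be left alone.
- screwjar: Bystander on the bench: screw jar, 56 across, 85 high. To be left alone.
- block: Bystander on the bench: black sanding block 60 x 130 x 34. To be left alone.
Things that resemble listed ones, but are neither listed nor needed, are in the scene too. What is shaped like the tube but green or turquoise is not meant.

How it is judged:
By the outcome, as a careful person would: the job done as asked, in the order asked, and still so for the second after the job is handed in, with the robot touching nothing.
It also fails if it takes over 69 s, if anything falls off the work surface, if the arm or the gripper's body presses on something with over 40 N, if the wrist force passes 120 N, or if a joint passes its speed limit or range.

## Working session

There is one attempt and no reset: what is moved stays moved. The work goes in short steps, Python scripts to look and compute and a shell command to move; the robot and the scene stay as the last step left them, time stands still between calls to the robot, and variables do not carry over. Pictures are saved under pics/ and viewed, and the job is handed in when it is done.

```bash
ls; mkdir -p pics; python3 - <<'E'
from workcell import ctrl
import cv2
o=ctrl.get_obs(); print({k:(v if not hasattr(v,'round') else v) for k,v in o.items()})
for n in("scene","top"):
    d=ctrl.get_image(n); cv2.imwrite(f"pics/{n}0.png",d["pixels"]); print(n,d["intrinsics"],d["rvec"],d["tvec"])
E
```

```text
pics
{'t': 0.0, 'qpos': array([-1.28297144e+00,  4.23816431e-01,  1.63072054e+00, -1.00686621e-05,
        1.08863781e+00, -1.90269444e-02]), 'qvel': array([ 0.00023932,  0.00107499, -0.00228262, -0.00042724,  0.00039038,
       -0.00017183]), 'joint_torque': array([-3.33312914e-05, -5.44640422e+01, -2.73671454e+01,  6.42996957e-02,
        2.25380069e-02, -1.34717429e-04]), 'ee_pos': array([ 188.62955284, -595.25251169,  229.90495224]), 'orientation': array([-0.31820046,  2.05778154, -2.05452194]), 'ft_force': array([-0.22755123, -0.85504287, -1.3080476 ]), 'moment': array([0.02869979, 0.00500983, 0.02243314]), 'width': 87.68251059392479}
scene [[577.67651457   0.         321.04748116]
 [  0.         577.67651457 235.27043997]
 [  0.           0.           1.        ]] [ 1.03841775  2.3639308  -1.12276593] [ 375.79458156 -222.68340197 1810.73643309]
top [[568.39281704   0.         315.0377056 ]
 [  0.         568.39281704 239.90541975]
 [  0.           0.           1.        ]] [ 2.10031315 -2.14084095  0.20157716] [  30.98627619  546.76177722 1295.79613015]
```

View pics/scene0.png

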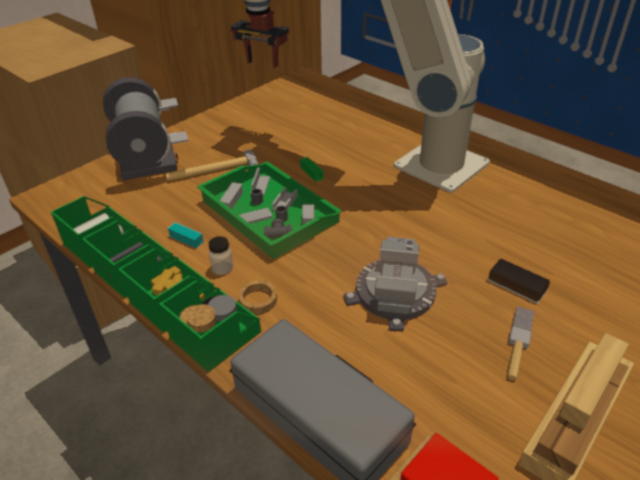

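View pics/top0.png

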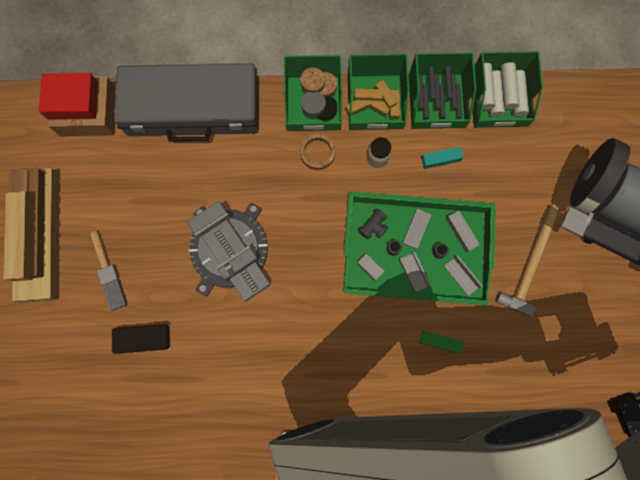

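The top view shows the vice at about (228,250), its nose pointing down-right to (255,285), and the bin at about (420,248). I'll zoom in on both.

```bash
cat > h.py <<'E'
import cv2, numpy as np
from workcell import ctrl
def px2w(d,uv,z):
    R,_=cv2.Rodrigues(np.array(d["rvec"],float)); t=np.array(d["tvec"],float).reshape(3)
    uv=np.atleast_2d(np.array(uv,float)); K=np.array(d["intrinsics"])
    r=np.c_[uv,np.ones(len(uv))]@np.linalg.inv(K).T@R; c=-R.T@t
    return c+r*((z-c[2])/r[:,2])[:,None]
def w2px(d,p):
    return cv2.projectPoints(np.array(p,float).reshape(-1,1,3),np.array(d["rvec"],float),np.array(d["tvec"],float),np.array(d["intrinsics"]),None)[0].reshape(-1,2)
def crop(d,x0,y0,x1,y1,s,f):
    cv2.imwrite(f,cv2.resize(d["pixels"][y0:y1,x0:x1],None,fx=s,fy=s,interpolation=cv2.INTER_CUBIC))
E
python3 - <<'E'
from h import *
import pickle
d=ctrl.get_image("top"); pickle.dump({k:np.array(v) for k,v in d.items()},open("top0.pkl","wb"))
crop(d,340,185,500,305,5,"pics/bin0.png")
crop(d,170,190,290,310,5,"pics/vice0.png")
E
```

```text
(no output)
```

View pics/bin0.png

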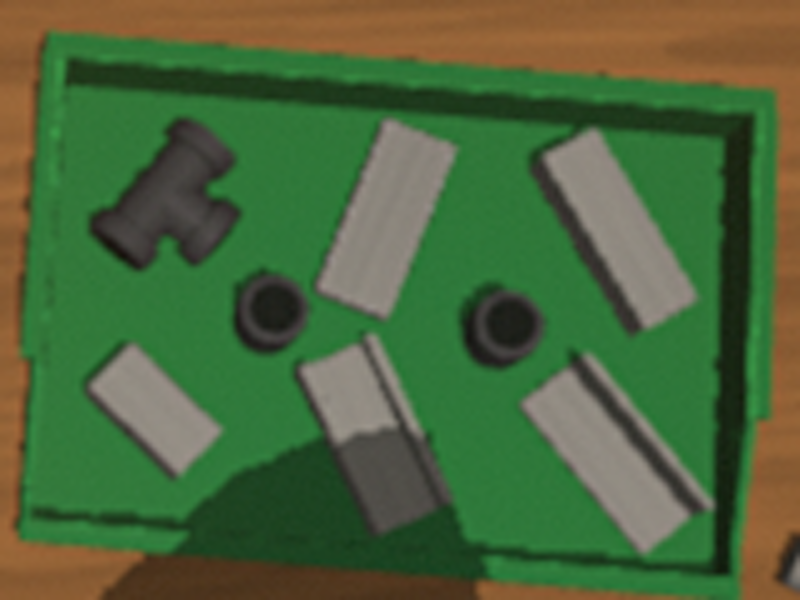

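View pics/vice0.png

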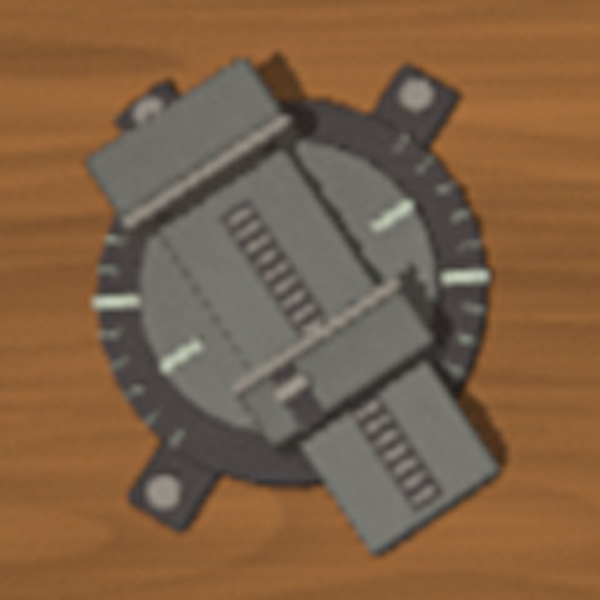

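```bash
python3 - <<'E'
from h import *
import pickle
d=pickle.load(open("top0.pkl","rb"))
B=lambda p:np.array(p)/5+[340-.4,185-.4]
V=lambda p:np.array(p)/5+[170-.4,190-.4]
np.set_printoptions(precision=1,suppress=True)
for n,c,z in [("A",[(542,157),(600,127),(698,297),(642,330)],35),("mid",[(388,118),(459,147),(385,320),(315,288)],15),("stub",[(132,342),(222,430),(177,478),(87,385)],35)]:
    w=px2w(d,B(c),z)[:,:2]; print(n,w.tolist(),"mean",w.mean(0),"edges",np.linalg.norm(w-np.roll(w,-1,0),axis=1))
    e=[w[(i+1)%4]-w[i] for i in range(4)];L=max(e,key=np.linalg.norm);print(" ang",np.arctan2(L[1],L[0]))
z=px2w(d,V([(95,302),(138,300),(443,278),(489,275)]),22)[:,:2];print(z,z.mean(0))
l=z[0]-z[3];print("base y ang-90",np.arctan2(l[1],l[0])-np.pi/2, np.linalg.norm(l))
for zz in(22,30):
    t=px2w(d,V([(162,368),(199,346),(374,227),(412,204)]),zz)[:,:2];l=t[0]-t[3];print(zz,t,t.mean(0),np.arctan2(l[1],l[0])-np.pi/2,np.linalg.norm(l))
print("nose top corners",px2w(d,V([(499,466),(379,552)]),56))
print("sliding jaw",px2w(d,V([(436,337),(283,444)]),94), "front",px2w(d,V([(392,282),(236,386)]),94))
print("fixed face",px2w(d,V([(292,118),(127,222)]),94))
b=px2w(d,B([(48,35),(775,92)]),60);print("bin back",b)
b=px2w(d,B([(22,538),(738,595)]),41);print("bin front",b)
E
```

```text
A [[603.2923504632331, -302.414317283649], [617.6718190452833, -331.4700251658278], [532.9727585446874, -372.7946148325851], [517.4530909694395, -344.8495130642852]] mean [ 567.8 -337.9] edges [32.4 94.2 32.  95.8]
 ang 0.4591226241305949
mid [[629.1380294133983, -232.66656355014186], [613.7832754230265, -266.7801436943527], [528.1641371912622, -225.86454139654057], [544.6411051139476, -192.62305100500123]] mean [ 578.9 -229.5] edges [37.4 94.9 37.1 93.5]
 ang 2.6957977994787425
stub [[516.3517270584432, -100.74092412168278], [473.1208407025855, -141.99334137720814], [450.6141385804242, -119.71854599668863], [495.9807579106432, -78.54230564390214]] mean [ 484.  -110.2] edges [59.8 31.7 61.3 30.1]
 ang 0.7370162534799799
[[534.2 326.9]
 [534.8 306.1]
 [542.7 158.4]
 [543.8 136.1]] [538.9 231.9]
base y ang-90 0.050245621468286705 190.96751273365572
22 [[501.3 293.8]
 [511.7 276.2]
 [568.6 192. ]
 [579.7 173.5]] [540.3 233.9] 0.5776645948463357 143.57426112744974
30 [[500.  292.2]
 [510.4 274.7]
 [567.  191. ]
 [578.  172.6]] [538.8 232.6] 0.5776645948463353 142.72600206011492
nose top corners [[446.8 128.9  56. ]
 [407.8 184.7  56. ]]
sliding jaw [[502.  154.3  94. ]
 [454.2 223.7  94. ]] front [[528.  174.5  94. ]
 [481.2 245.4  94. ]]
fixed face [[606.2 221.2  94. ]
 [558.4 296.7  94. ]]
bin back [[ 662.1  -63.6   60. ]
 [ 627.1 -409.5   60. ]]
bin front [[ 423.   -45.2   41. ]
 [ 389.9 -379.3   41. ]]
```

```bash
cat >> h.py <<'E'
def tool():
    o=ctrl.get_obs(); R,_=cv2.Rodrigues(np.array(o["orientation"],float)); return o,R
E
python3 - <<'E'
from h import *
np.set_printoptions(precision=3,suppress=True)
o,R=tool();print(R); print(np.arctan2(R[1,2],R[0,2]))
E
```

```text
[[-0.953 -0.     0.302]
 [-0.302  0.001 -0.953]
 [ 0.    -1.    -0.001]]
-1.2639990773267673
```

```bash
python3 -m creep '[{"tx":60,"ty":30},{"tx":110,"ty":65},{"tx":155,"ty":105},{"tx":195,"ty":150},{"tx":225,"ty":205},{"tx":250,"ty":260},{"tx":265,"ty":320},{"tx":270,"ty":380,"rz":0.1},{"tx":270,"ty":440,"rz":0.27},{"tx":265,"ty":500,"rz":0.27}]'; python3 -m creep '[{"tx":-5,"ty":60},{"tx":-10,"ty":120},{"tx":-12,"ty":180},{"tx":-15,"ty":240},{"tx":-17,"ty":262},{"tx":-17,"ty":262,"tz":-40},{"tx":-17,"ty":262,"tz":-80},{"tx":-17,"ty":262,"tz":-80},{"tx":-17,"ty":262,"tz":-80}]'
```

```text
schema error: expected keys tx, ty, tz, rx, ry, rz, fingers
schema error: expected keys tx, ty, tz, rx, ry, rz, fingers
```

```bash
python3 -m creep '[{"tx":60,"ty":30,"tz":0,"rx":0,"ry":0,"rz":0,"fingers":0},{"tx":110,"ty":65,"tz":0,"rx":0,"ry":0,"rz":0,"fingers":0},{"tx":155,"ty":105,"tz":0,"rx":0,"ry":0,"rz":0,"fingers":0},{"tx":195,"ty":150,"tz":0,"rx":0,"ry":0,"rz":0,"fingers":0},{"tx":225,"ty":205,"tz":0,"rx":0,"ry":0,"rz":0,"fingers":0},{"tx":250,"ty":260,"tz":0,"rx":0,"ry":0,"rz":0,"fingers":0},{"tx":265,"ty":320,"tz":0,"rx":0,"ry":0,"rz":0,"fingers":0},{"tx":270,"ty":380,"tz":0,"rx":0,"ry":0,"rz":0.1,"fingers":0},{"tx":270,"ty":440,"tz":0,"rx":0,"ry":0,"rz":0.27,"fingers":0},{"tx":265,"ty":500,"tz":0,"rx":0,"ry":0,"rz":0.27,"fingers":0}]'
```

```text
t: 1.4
ee_pos: [453.7, -93.9, 230.7]
orientation: [-0.563, 1.893, -1.893]
ft_force: [0.3, -0.3, 0.0]
width: 87.7
```

```bash
python3 -m creep '[{"tx":-5,"ty":60,"tz":0,"rx":0,"ry":0,"rz":0,"fingers":0},{"tx":-10,"ty":120,"tz":0,"rx":0,"ry":0,"rz":0,"fingers":0},{"tx":-12,"ty":180,"tz":0,"rx":0,"ry":0,"rz":0,"fingers":0},{"tx":-15,"ty":235,"tz":0,"rx":0,"ry":0,"rz":0,"fingers":0},{"tx":-17,"ty":261,"tz":-20,"rx":0,"ry":0,"rz":0,"fingers":0},{"tx":-17,"ty":261,"tz":-70,"rx":0,"ry":0,"rz":0,"fingers":0},{"tx":-17,"ty":261,"tz":-70,"rx":0,"ry":0,"rz":0,"fingers":0},{"tx":-17,"ty":261,"tz":-70,"rx":0,"ry":0,"rz":0,"fingers":0}]'; python3 - <<'E'
from h import *
o,R=tool(); print(o["ee_pos"],np.arctan2(R[1,2],R[0,2]))
d=ctrl.get_image("wrist"); cv2.imwrite("pics/w1.png",d["pixels"])
for z in(56,):
    print(w2px(d,[[446.8,128.9,56],[407.8,184.7,56]]), w2px(d,[[436.8+40*np.sin(.578),165.4-40*np.cos(.578),50],[436.8-40*np.sin(.578),165.4+40*np.cos(.578),50]]))
E
```

```text
t: 2.4
ee_pos: [437.3, 165.1, 161.6]
orientation: [-0.561, 1.894, -1.894]
ft_force: [0.5, -0.0, 0.5]
width: 87.9
[437.27955096 165.11940654 161.58900733] -0.9944826173661522
[[357.18621555 258.71427488]
 [270.53342759 261.62752676]] [[361.68017182 242.48926562]
 [260.73615034 242.79952307]]
```

View pics/w1.png

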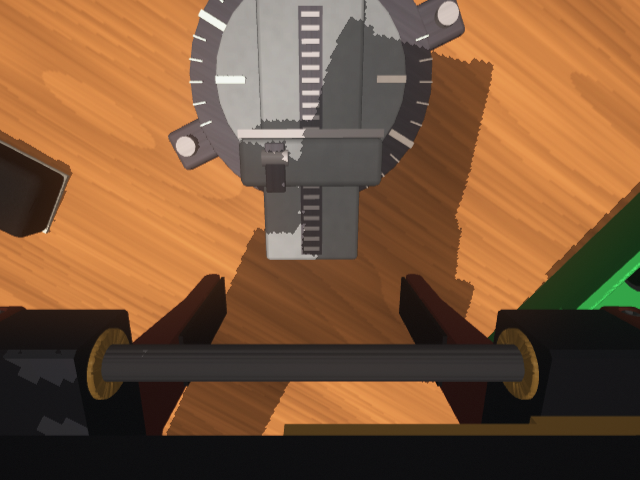

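The wrist view shows the nose end edge from (267,259) to (358,258), level and centred between the fingers. I'll go down and take hold of it.

```bash
python3 -m creep '[{"tx":0,"ty":0,"tz":-40,"rx":0,"ry":0,"rz":0,"fingers":0},{"tx":0,"ty":0,"tz":-80,"rx":0,"ry":0,"rz":0,"fingers":0},{"tx":0,"ty":0,"tz":-100,"rx":0,"ry":0,"rz":0,"fingers":0},{"tx":0,"ty":0,"tz":-119,"rx":0,"ry":0,"rz":0,"fingers":0},{"tx":0,"ty":0,"tz":-119,"rx":0,"ry":0,"rz":0,"fingers":0},{"tx":0,"ty":0,"tz":-119,"rx":0,"ry":0,"rz":0,"fingers":30},{"tx":0,"ty":0,"tz":-119,"rx":0,"ry":0,"rz":0,"fingers":60},{"tx":0,"ty":0,"tz":-119,"rx":0,"ry":0,"rz":0,"fingers":80}]'
```

```text
t: 3.45
ee_pos: [437.5, 165.6, 42.9]
orientation: [-0.56, 1.893, -1.893]
ft_force: [-1.4, 0.2, 7.0]
width: 71.9
```

```bash
python3 - <<'E'
import numpy as np
r=np.array([437.3-539,165.3-232])
for a in np.linspace(0,.527,9)[1:]:
    c,s=np.cos(a),-np.sin(a); print((np.array([c*r[0]-s*r[1],s*r[0]+c*r[1]])-r).round(1),-a.round(3))
E
```

```text
[-4.2  6.8] -0.066
[-7.9 13.9] -0.132
[-11.1  21.3] -0.198
[-13.9  28.8] -0.264
[-16.1  36.5] -0.329
[-17.8  44.3] -0.395
[-19.1  52.2] -0.461
[-19.7  60.2] -0.527
```

```bash
python3 -m creep '[{"tx":-4.2,"ty":6.8,"tz":0,"rx":0,"ry":0,"rz":-0.066,"fingers":80},{"tx":-7.9,"ty":13.9,"tz":0,"rx":0,"ry":0,"rz":-0.132,"fingers":80},{"tx":-11.1,"ty":21.3,"tz":0,"rx":0,"ry":0,"rz":-0.198,"fingers":80},{"tx":-13.9,"ty":28.8,"tz":0,"rx":0,"ry":0,"rz":-0.264,"fingers":80},{"tx":-16.1,"ty":36.5,"tz":0,"rx":0,"ry":0,"rz":-0.329,"fingers":80},{"tx":-17.8,"ty":44.3,"tz":0,"rx":0,"ry":0,"rz":-0.395,"fingers":80},{"tx":-19.1,"ty":52.2,"tz":0,"rx":0,"ry":0,"rz":-0.461,"fingers":80},{"tx":-19.7,"ty":60.2,"tz":0,"rx":0,"ry":0,"rz":-0.527,"fingers":80},{"tx":-19.7,"ty":60.2,"tz":0,"rx":0,"ry":0,"rz":-0.527,"fingers":80}]';  python3 - <<'E'
from h import *
o,R=tool(); print(o["ee_pos"],np.arctan2(R[1,2],R[0,2]),o["ft_force"],o["moment"])
d=ctrl.get_image("wrist"); cv2.imwrite("pics/w2.png",d["pixels"])
d=ctrl.get_image("top"); crop(d,170,190,290,310,5,"pics/vice2.png")
E
```

```text
t: 4.58
ee_pos: [417.3, 226.2, 42.9]
orientation: [-0.052, 2.197, -2.195]
ft_force: [-3.1, 1.9, 9.8]
width: 71.9
[417.34323317 226.21384744  42.91598799] -1.5223213960469755 [-3.09076153  1.90205445  9.84451939] [-0.04432264  0.44932043 -0.52890875]
```

View pics/w2.png

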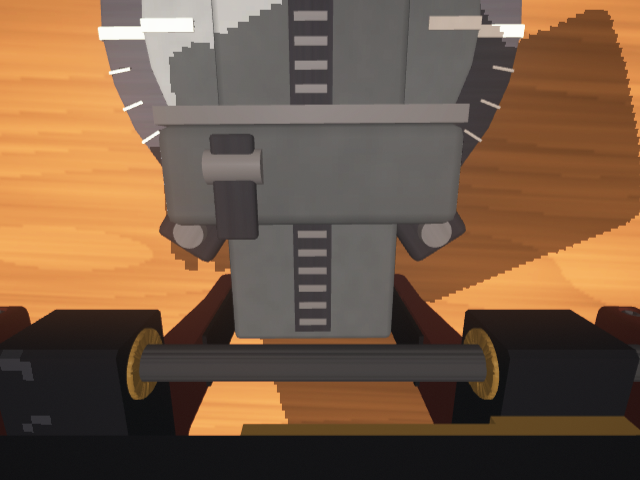

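View pics/vice2.png

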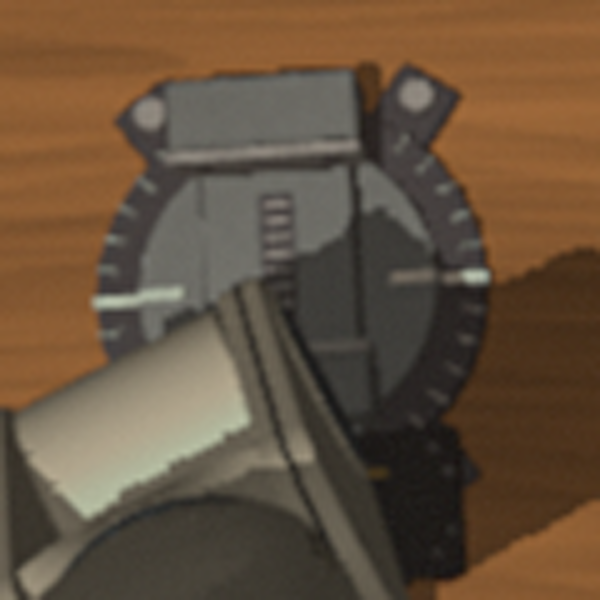

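```bash
cat > zero.py <<'E'
from h import *
im=cv2.imread("pics/w2.png")
a=cv2.resize(im[5:50,90:210],None,fx=6,fy=6,interpolation=cv2.INTER_CUBIC);b=cv2.resize(im[5:50,415:535],None,fx=6,fy=6,interpolation=cv2.INTER_CUBIC)
cv2.imwrite("pics/w2z.png",np.vstack([a,b]))
E
python3 zero.py
```

```text
(no output)
```

View pics/w2z.png

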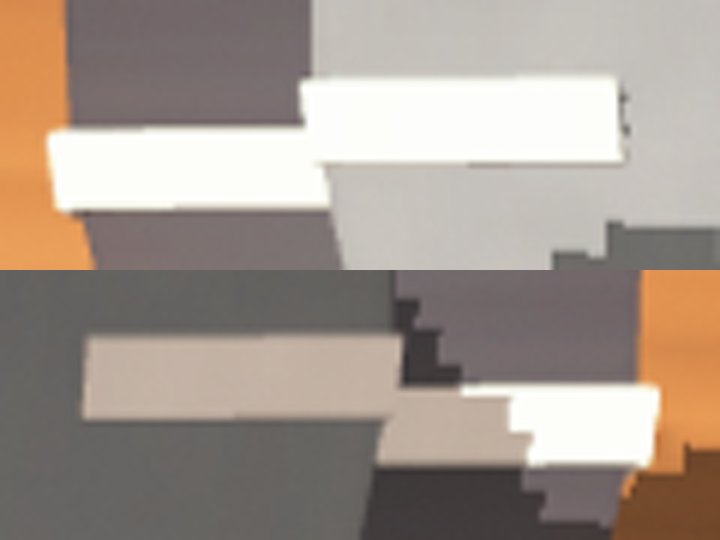

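Lines: the left turntable edge is offset 51 px in the zoom and the right one 51 px as well. So the angle error is about 0.002 rad, and the equal offsets are just parallax from the raised turntable. The vice is at zero, so I'll release and go to the tube.

```bash
python3 -m creep '[{"tx":0,"ty":0,"tz":0,"rx":0,"ry":0,"rz":0,"fingers":40},{"tx":0,"ty":0,"tz":0,"rx":0,"ry":0,"rz":0,"fingers":0},{"tx":0,"ty":0,"tz":0,"rx":0,"ry":0,"rz":0,"fingers":0},{"tx":0,"ty":0,"tz":30,"rx":0,"ry":0,"rz":0,"fingers":0},{"tx":0,"ty":0,"tz":80,"rx":0,"ry":0,"rz":0,"fingers":0},{"tx":0,"ty":0,"tz":140,"rx":0,"ry":0,"rz":0,"fingers":0},{"tx":0,"ty":0,"tz":180,"rx":0,"ry":0,"rz":0,"fingers":0},{"tx":0,"ty":-50,"tz":200,"rx":0,"ry":0,"rz":0,"fingers":100},{"tx":10,"ty":-105,"tz":200,"rx":0,"ry":0,"rz":0.1,"fingers":120},{"tx":20,"ty":-160,"tz":200,"rx":0,"ry":0,"rz":0.2,"fingers":120}]'; python3 - <<'E'
from h import *
d=ctrl.get_image("top"); crop(d,170,190,290,310,5,"pics/vice3.png")
import pickle
pickle.dump({k:np.array(v) for k,v in d.items()},open("top3.pkl","wb"))
E
```

```text
t: 5.92
ee_pos: [437.2, 64.0, 242.2]
orientation: [-0.265, 2.085, -2.086]
ft_force: [1.2, 0.5, -0.5]
width: 61.0
```

View pics/vice3.png

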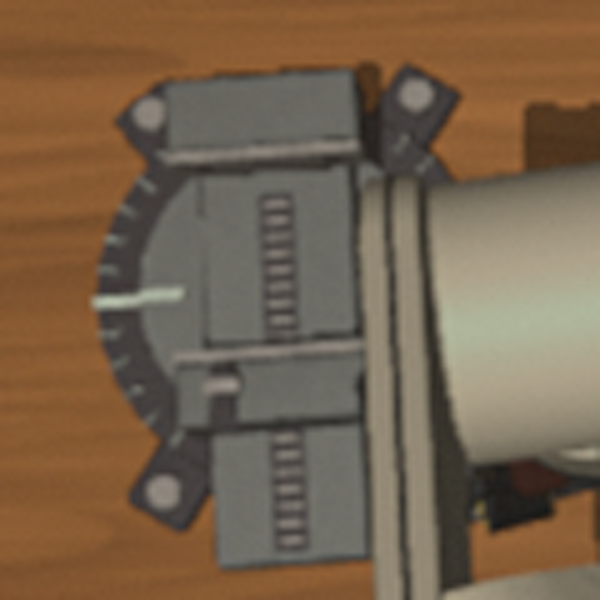

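```bash
python3 -m creep '[{"tx":20,"ty":-55,"tz":0,"rx":0,"ry":0,"rz":0.1,"fingers":128},{"tx":40,"ty":-112,"tz":0,"rx":0,"ry":0,"rz":0.21,"fingers":128},{"tx":60,"ty":-170,"tz":0,"rx":0,"ry":0,"rz":0.21,"fingers":128},{"tx":80,"ty":-228,"tz":0,"rx":0,"ry":0,"rz":0.21,"fingers":128},{"tx":100,"ty":-285,"tz":-10,"rx":0,"ry":0,"rz":0.21,"fingers":128},{"tx":115,"ty":-340,"tz":-30,"rx":0,"ry":0,"rz":0.21,"fingers":128},{"tx":127,"ty":-390,"tz":-60,"rx":0,"ry":0,"rz":0.21,"fingers":128},{"tx":131,"ty":-402,"tz":-80,"rx":0,"ry":0,"rz":0.21,"fingers":128},{"tx":131,"ty":-402,"tz":-80,"rx":0,"ry":0,"rz":0.21,"fingers":128},{"tx":131,"ty":-402,"tz":-80,"rx":0,"ry":0,"rz":0.21,"fingers":128}]'; python3 - <<'E'
from h import *
o,R=tool(); print(np.arctan2(R[1,2],R[0,2]))
d=ctrl.get_image("wrist"); cv2.imwrite("pics/w4.png",d["pixels"])
import pickle
pickle.dump({k:np.array(v) for k,v in d.items()},open("w4.pkl","wb"))
E
```

```text
t: 7.22
ee_pos: [568.1, -335.3, 162.3]
orientation: [-0.461, 1.966, -1.965]
ft_force: [-1.3, 0.8, 0.6]
width: 43.7
-1.1101224689621354
```

View pics/w4.png

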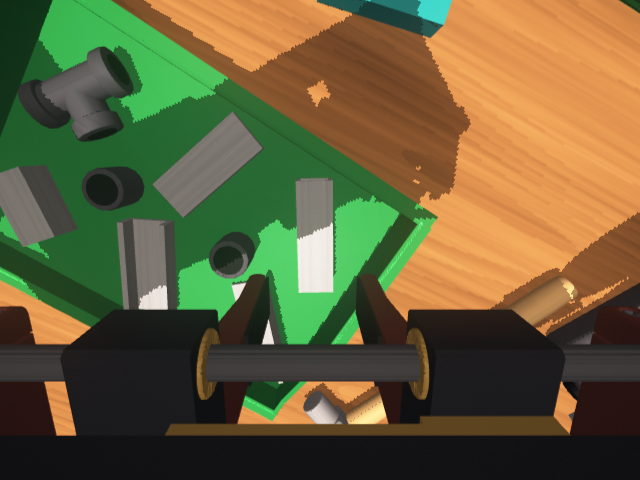

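The tube's top face is at about (297,179), (332,178), (333,292), (298,293); the channel and angle are the other pieces on the left.

```bash
python3 - <<'E'
from h import *
import pickle
d=pickle.load(open("w4.pkl","rb"))
cv2.imwrite("pics/w4z.png",cv2.resize(d["pixels"][165:305,260:370],None,fx=4,fy=4,interpolation=cv2.INTER_CUBIC))
w=px2w(d,[(297,179),(332,178),(333,292),(298,293)],35)[:,:2];print(w,w.mean(0),np.linalg.norm(w-np.roll(w,-1,0),axis=1))
l=w[0]+w[1]-w[2]-w[3];print(np.arctan2(l[1],l[0]))
E
```

```text
[[ 606.16732904 -303.24829383]
 [ 619.2886144  -327.99296605]
 [ 532.45646727 -373.51830764]
 [ 518.07889537 -346.55531839]] [ 568.99782652 -337.82872148] [28.00833685 98.04273814 30.55678915 98.15839508]
0.46990309409157405
```

View pics/w4z.png

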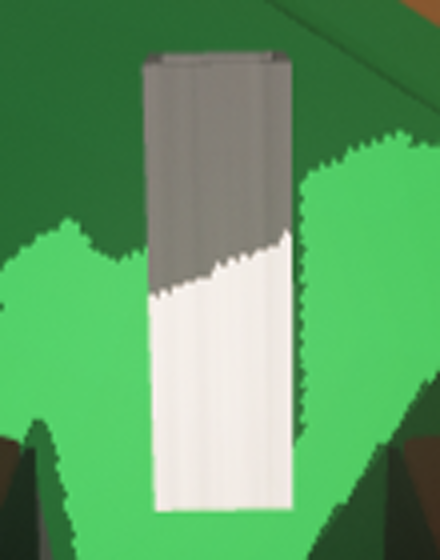

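```bash
python3 - <<'E'
from h import *
import pickle
d=pickle.load(open("w4.pkl","rb"))
w=px2w(d,[(295.7,181),(332.7,181),(333,292.2),(298.8,292.2)],35)[:,:2];print(w,w.mean(0),np.linalg.norm(w-np.roll(w,-1,0),axis=1))
l=w[0]+w[1]-w[2]-w[3];print(np.arctan2(l[1],l[0]))
o,R=tool();p=o["ee_pos"];y=R[:2,2];e=w.mean(0)-p[:2];print(e,"across",e@y,"along",e@R[:2,0])
E
```

```text
[[ 604.28054563 -302.99936894]
 [ 617.42879187 -329.57754148]
 [ 532.28957643 -373.60407909]
 [ 519.06490518 -346.85511965]] [ 568.26595478 -338.25902729] [29.65258226 95.84895419 29.83955028 95.83857391]
0.47626901467245397
[-0.20366546 -2.88691864] across 2.494777314622614 along 1.4669233861743805
```

```bash
python3 -m creep '[{"tx":0,"ty":-3,"tz":-40,"rx":0,"ry":0,"rz":0.01,"fingers":128},{"tx":0,"ty":-3,"tz":-80,"rx":0,"ry":0,"rz":0.01,"fingers":128},{"tx":0,"ty":-3,"tz":-110,"rx":0,"ry":0,"rz":0.01,"fingers":128},{"tx":0,"ty":-3,"tz":-130,"rx":0,"ry":0,"rz":0.01,"fingers":128},{"tx":0,"ty":-3,"tz":-145,"rx":0,"ry":0,"rz":0.01,"fingers":128},{"tx":0,"ty":-3,"tz":-145,"rx":0,"ry":0,"rz":0.01,"fingers":128},{"tx":0,"ty":-3,"tz":-145,"rx":0,"ry":0,"rz":0.01,"fingers":255},{"tx":0,"ty":-3,"tz":-145,"rx":0,"ry":0,"rz":0.01,"fingers":255},{"tx":0,"ty":-3,"tz":-145,"rx":0,"ry":0,"rz":0.01,"fingers":255},{"tx":0,"ty":-3,"tz":-145,"rx":0,"ry":0,"rz":0.01,"fingers":255}]'
```

```text
t: 8.52
ee_pos: [568.5, -339.6, 17.7]
orientation: [-0.468, 1.959, -1.96]
ft_force: [-1.2, 2.6, 6.2]
width: 29.9
```

```bash
python3 -m creep '[{"tx":0,"ty":0,"tz":20,"rx":0,"ry":0,"rz":0,"fingers":255},{"tx":0,"ty":0,"tz":60,"rx":0,"ry":0,"rz":0,"fingers":255},{"tx":0,"ty":0,"tz":110,"rx":0,"ry":0,"rz":0,"fingers":255},{"tx":0,"ty":0,"tz":160,"rx":0,"ry":0,"rz":0,"fingers":255},{"tx":0,"ty":30,"tz":180,"rx":0,"ry":0,"rz":0,"fingers":255},{"tx":-2,"ty":75,"tz":180,"rx":0,"ry":0,"rz":0.1,"fingers":255},{"tx":-3,"ty":125,"tz":180,"rx":0,"ry":0,"rz":0.25,"fingers":255},{"tx":-5,"ty":175,"tz":180,"rx":0,"ry":0,"rz":0.4,"fingers":255},{"tx":-6,"ty":225,"tz":180,"rx":0,"ry":0,"rz":0.55,"fingers":255},{"tx":-8,"ty":275,"tz":180,"rx":0,"ry":0,"rz":0.7,"fingers":255}]'; python3 -m creep '[{"tx":-2,"ty":50,"tz":0,"rx":0,"ry":0,"rz":0.15,"fingers":255},{"tx":-3,"ty":105,"tz":0,"rx":0,"ry":0,"rz":0.3,"fingers":255},{"tx":-4,"ty":160,"tz":0,"rx":0,"ry":0,"rz":0.4,"fingers":255},{"tx":-5,"ty":215,"tz":0,"rx":0,"ry":0,"rz":0.452,"fingers":255},{"tx":-6,"ty":265,"tz":0,"rx":0,"ry":0,"rz":0.452,"fingers":255},{"tx":-6,"ty":290,"tz":-15,"rx":0,"ry":0,"rz":0.452,"fingers":255},{"tx":-6,"ty":297,"tz":-30,"rx":0,"ry":0,"rz":0.452,"fingers":255},{"tx":-6,"ty":297,"tz":-40,"rx":0,"ry":0,"rz":0.452,"fingers":255},{"tx":-6,"ty":297,"tz":-40,"rx":0,"ry":0,"rz":0.452,"fingers":255}]'; python3 - <<'E'
from h import *
import pickle
o,R=tool(); print(o["ee_pos"],np.arctan2(R[1,2],R[0,2]))
for n in("wrist","scene"):
    d=ctrl.get_image(n); cv2.imwrite(f"pics/{n}5.png",d["pixels"])
    pickle.dump({k:np.array(v) for k,v in d.items()},open(f"{n}5.pkl","wb"))
E
```

```text
t: 9.78
ee_pos: [560.0, -63.3, 197.8]
orientation: [-0.994, 1.494, -1.496]
ft_force: [1.7, -0.2, -2.6]
width: 30.3
t: 10.9
ee_pos: [553.5, 230.9, 155.8]
orientation: [-1.235, 1.173, -1.172]
ft_force: [-0.2, 0.5, -2.6]
width: 30.0
[553.49791148 230.91840185 155.75877651] 0.04983282198765392
```

View pics/wrist5.png

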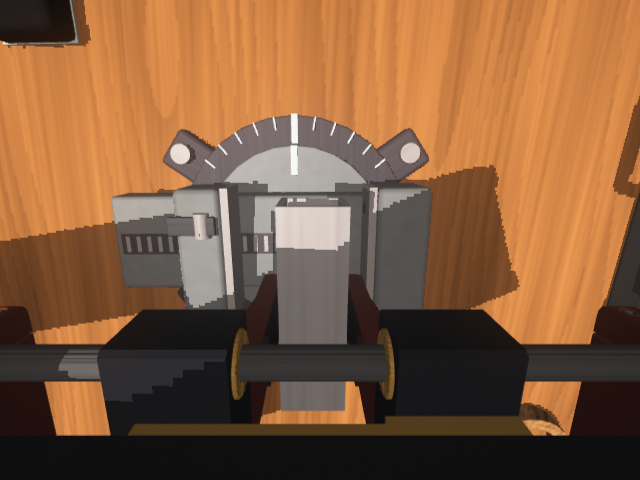

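View pics/scene5.png

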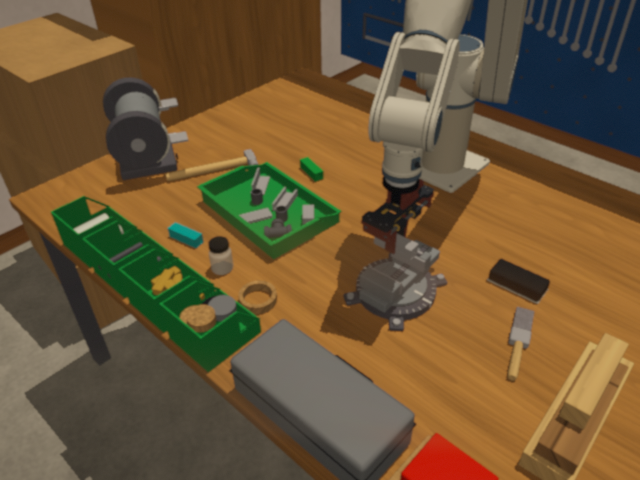

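```bash
python3 - <<'E'
from h import *
import pickle
np.set_printoptions(precision=1,suppress=True)
d=pickle.load(open("wrist5.pkl","rb"))
cv2.imwrite("pics/w5z.png",cv2.resize(d["pixels"][170:310,170:440],None,fx=2.9,fy=2.9,interpolation=cv2.INTER_CUBIC))
for z in (171,173.5):
  w=px2w(d,[(277,207),(349,207),(346,410),(280.5,410)],z)[:,:2];print(w,w.mean(0),np.linalg.norm(w-np.roll(w,-1,0),axis=1))
ax=np.array([539,232]);a=.0495;ux=np.array([np.cos(a),np.sin(a)]);uy=np.array([-ux[1],ux[0]])
B=ax+50*ux
for x in(0,-90,-100):
  for y in (45,-45): print(x,y,w2px(d,[*(B+x*ux+y*uy),94]), w2px(d,[*(B+x*ux+y*uy),56]))
E
```

```text
[[537.1 278. ]
 [566.1 279.4]
 [572.  182.4]
 [540.9 180.8]] [554.  230.2] [29.  97.3 31.2 97.3]
[[537.3 278.4]
 [565.8 279.8]
 [571.6 184.5]
 [541.1 182.9]] [553.9 231.4] [28.5 95.5 30.6 95.6]
0 45 [[369.9 188.9]] [[361.6 183.3]]
0 -45 [[364.4 321.1]] [[357.5 298.2]]
-90 45 [[224.4 189. ]] [[237.3 183.4]]
-90 -45 [[233.1 321.1]] [[243.8 298.2]]
-100 45 [[208.2 189. ]] [[223.5 183.4]]
-100 -45 [[218.5 321.1]] [[231.2 298.2]]
```

View pics/w5z.png

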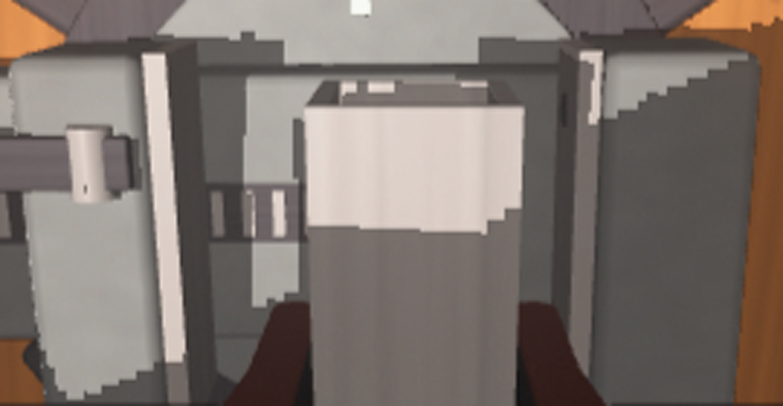

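```bash
python3 -m creep '[{"tx":0,"ty":1.5,"tz":-30,"rx":0,"ry":0,"rz":0,"fingers":255},{"tx":0,"ty":1.5,"tz":-55,"rx":0,"ry":0,"rz":0,"fingers":255},{"tx":0,"ty":1.5,"tz":-70,"rx":0,"ry":0,"rz":0,"fingers":255},{"tx":0,"ty":1.5,"tz":-80,"rx":0,"ry":0,"rz":0,"fingers":255},{"tx":0,"ty":1.5,"tz":-84,"rx":0,"ry":0,"rz":0,"fingers":255},{"tx":0,"ty":1.5,"tz":-85.5,"rx":0,"ry":0,"rz":0,"fingers":255},{"tx":0,"ty":1.5,"tz":-85.5,"rx":0,"ry":0,"rz":0,"fingers":255},{"tx":0,"ty":1.5,"tz":-85.5,"rx":0,"ry":0,"rz":0,"fingers":255}]'
```

```text
t: 12.0
ee_pos: [554.4, 234.1, 71.7]
orientation: [-1.232, 1.171, -1.172]
ft_force: [-0.6, 0.6, -2.8]
width: 29.8
```

```bash
python3 -m creep '[{"tx":0,"ty":0,"tz":-1,"rx":0,"ry":0,"rz":0,"fingers":255},{"tx":0,"ty":0,"tz":-1,"rx":0,"ry":0,"rz":0,"fingers":255}]'
```

```text
t: 12.25
ee_pos: [554.1, 233.9, 70.2]
orientation: [-1.233, 1.171, -1.172]
ft_force: [-0.2, -0.1, -2.5]
width: 29.8
```

```bash
python3 -m creep '[{"tx":0,"ty":0,"tz":-0.7,"rx":0,"ry":0,"rz":0,"fingers":255},{"tx":0,"ty":0,"tz":-0.7,"rx":0,"ry":0,"rz":0,"fingers":255}]';python3 -m creep '[{"tx":0,"ty":0,"tz":-0.5,"rx":0,"ry":0,"rz":0,"fingers":255},{"tx":0,"ty":0,"tz":-0.5,"rx":0,"ry":0,"rz":0,"fingers":255}]'
```

```text
t: 12.5
ee_pos: [554.0, 233.9, 69.4]
orientation: [-1.233, 1.172, -1.172]
ft_force: [0.5, 0.3, -2.7]
width: 29.7
t: 12.75
ee_pos: [554.1, 233.9, 68.9]
orientation: [-1.233, 1.172, -1.172]
ft_force: [-1.2, 0.4, -2.3]
width: 30.0
```

```bash
python3 -m creep '[{"tx":0,"ty":0,"tz":-0.5,"rx":0,"ry":0,"rz":0,"fingers":255},{"tx":0,"ty":0,"tz":-0.5,"rx":0,"ry":0,"rz":0,"fingers":255}]'
```

```text
t: 13.0
ee_pos: [554.1, 233.9, 68.7]
orientation: [-1.233, 1.172, -1.172]
ft_force: [-1.1, -1.2, 1.6]
width: 29.6
```

```bash
python3 -m creep '[{"tx":0,"ty":0,"tz":-0.4,"rx":0,"ry":0,"rz":0,"fingers":255},{"tx":0,"ty":0,"tz":-0.4,"rx":0,"ry":0,"rz":0,"fingers":255}]'
```

```text
t: 13.25
ee_pos: [554.1, 233.9, 68.7]
orientation: [-1.233, 1.172, -1.172]
ft_force: [-2.6, -0.9, 4.7]
width: 30.0
```

Contact felt: fz went from −2.5 to +4.7 at the expected height of 68.7. I'll open a little, staying clear of the fixed jaw, and lift.

```bash
python3 -m creep '[{"tx":0,"ty":0,"tz":0,"rx":0,"ry":0,"rz":0,"fingers":165},{"tx":0,"ty":0,"tz":0,"rx":0,"ry":0,"rz":0,"fingers":150},{"tx":0,"ty":0,"tz":0,"rx":0,"ry":0,"rz":0,"fingers":150},{"tx":0,"ty":0,"tz":0,"rx":0,"ry":0,"rz":0,"fingers":150}]'
```

```text
t: 13.75
ee_pos: [554.1, 233.9, 68.0]
orientation: [-1.233, 1.171, -1.172]
ft_force: [-0.4, 0.2, 0.3]
width: 36.0
```

```bash
python3 -m creep '[{"tx":0,"ty":0,"tz":15,"rx":0,"ry":0,"rz":0,"fingers":150},{"tx":0,"ty":0,"tz":40,"rx":0,"ry":0,"rz":0,"fingers":150},{"tx":0,"ty":0,"tz":80,"rx":0,"ry":0,"rz":0,"fingers":150},{"tx":-40,"ty":-2,"tz":110,"rx":0,"ry":0,"rz":0,"fingers":255},{"tx":-90,"ty":-5,"tz":110,"rx":0,"ry":0,"rz":0,"fingers":255},{"tx":-112,"ty":-7,"tz":110,"rx":0,"ry":0,"rz":0,"fingers":255},{"tx":-112,"ty":-8,"tz":110,"rx":0,"ry":0,"rz":0,"fingers":255},{"tx":-112,"ty":-8,"tz":110,"rx":0,"ry":0,"rz":0,"fingers":255}]'; python3 - <<'E'
from h import *
import pickle
o,R=tool(); print(o["ee_pos"],np.arctan2(R[1,2],R[0,2]))
for n in("wrist","top"):
    d=ctrl.get_image(n); cv2.imwrite(f"pics/{n}6.png",d["pixels"])
    pickle.dump({k:np.array(v) for k,v in d.items()},open(f"{n}6.pkl","wb"))
crop(d,170,190,290,310,5,"pics/vice6.png")
E
```

```text
t: 14.75
ee_pos: [443.5, 226.3, 178.9]
orientation: [-1.231, 1.17, -1.172]
ft_force: [0.3, -0.1, -0.2]
width: 0.3
[443.50373079 226.31116895 178.89320584] 0.05094946505865113
```

View pics/wrist6.png

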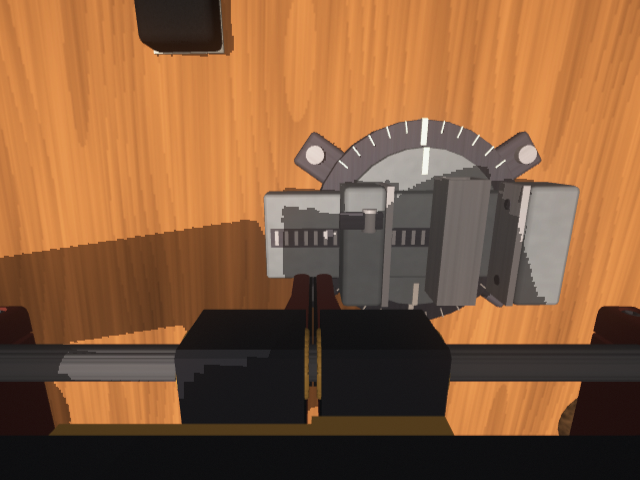

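View pics/vice6.png

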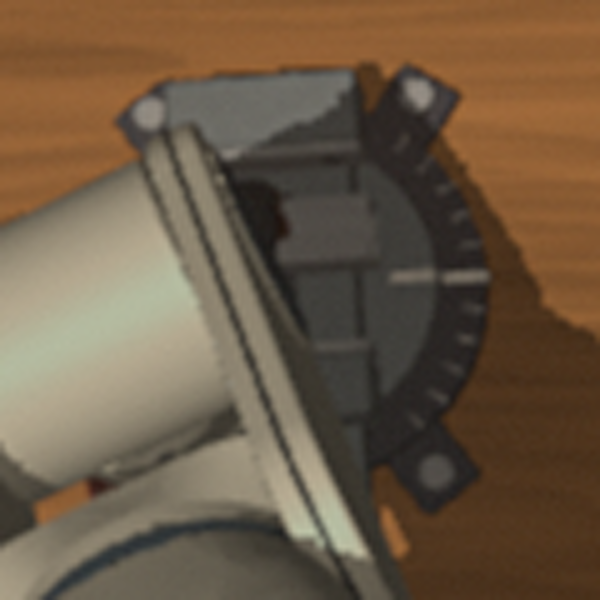

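```bash
python3 - <<'E'
from h import *
import pickle
np.set_printoptions(precision=1,suppress=True)
d=pickle.load(open("wrist6.pkl","rb"))
print(px2w(d,[(340,188),(342,303),(388,185),(388,305),(527,185),(507,303)],94))
w=px2w(d,[(443,180),(489,180),(476,304),(430,304)],86);print(w,w.mean(0))
E
```

```text
[[460.4 272.3  94. ]
 [467.9 187.2  94. ]
 [493.  276.   94. ]
 [502.4 187.3  94. ]
 [588.  280.7  94. ]
 [591.3 193.2  94. ]]
[[533.1 280.7  86. ]
 [565.5 282.3  86. ]
 [572.5 187.8  86. ]
 [536.9 186.   86. ]] [552.  234.2  86. ]
```

```bash
python3 -m creep '[{"tx":-3,"ty":0,"tz":-40,"rx":0,"ry":0,"rz":0,"fingers":255},{"tx":-3,"ty":0,"tz":-75,"rx":0,"ry":0,"rz":0,"fingers":255},{"tx":-3,"ty":0,"tz":-95,"rx":0,"ry":0,"rz":0,"fingers":255},{"tx":-3,"ty":0,"tz":-105,"rx":0,"ry":0,"rz":0,"fingers":255},{"tx":-3,"ty":0,"tz":-105,"rx":0,"ry":0,"rz":0,"fingers":255}]'; python3 - <<'E'
from h import *
d=ctrl.get_image("wrist"); cv2.imwrite("pics/w7.png",d["pixels"])
E
```

```text
t: 15.48
ee_pos: [439.3, 225.8, 72.6]
orientation: [-1.234, 1.172, -1.172]
ft_force: [0.4, 0.3, 0.1]
width: 0.1
```

View pics/w7.png

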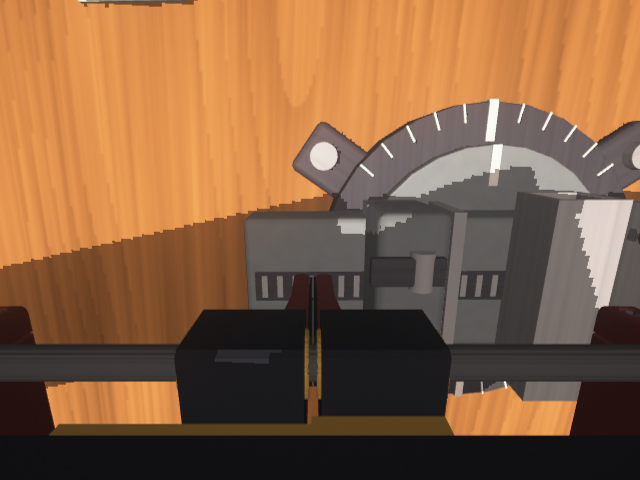

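```bash
python3 -m creep '[{"tx":6,"ty":0.8,"tz":0,"rx":0,"ry":0,"rz":0,"fingers":255},{"tx":11,"ty":1,"tz":0,"rx":0,"ry":0,"rz":0,"fingers":255},{"tx":15,"ty":1.2,"tz":0,"rx":0,"ry":0,"rz":0,"fingers":255},{"tx":19,"ty":1.4,"tz":0,"rx":0,"ry":0,"rz":0,"fingers":255},{"tx":23,"ty":1.6,"tz":0,"rx":0,"ry":0,"rz":0,"fingers":255},{"tx":27,"ty":1.8,"tz":0,"rx":0,"ry":0,"rz":0,"fingers":255},{"tx":31,"ty":2,"tz":0,"rx":0,"ry":0,"rz":0,"fingers":255},{"tx":35,"ty":2.2,"tz":0,"rx":0,"ry":0,"rz":0,"fingers":255}]'
```

```text
t: 16.52
ee_pos: [472.5, 228.0, 73.3]
orientation: [-1.236, 1.174, -1.17]
ft_force: [-8.0, 1.8, 8.0]
width: 0.4
```

```bash
python3 -m creep '[{"tx":3,"ty":0.1,"tz":0,"rx":0,"ry":0,"rz":0,"fingers":255},{"tx":6,"ty":0.3,"tz":0,"rx":0,"ry":0,"rz":0,"fingers":255},{"tx":9,"ty":0.4,"tz":0,"rx":0,"ry":0,"rz":0,"fingers":255},{"tx":12,"ty":0.6,"tz":0,"rx":0,"ry":0,"rz":0,"fingers":255},{"tx":15,"ty":0.7,"tz":0,"rx":0,"ry":0,"rz":0,"fingers":255},{"tx":18,"ty":0.9,"tz":0,"rx":0,"ry":0,"rz":0,"fingers":255},{"tx":20,"ty":1,"tz":0,"rx":0,"ry":0,"rz":0,"fingers":255},{"tx":22,"ty":1.1,"tz":0,"rx":0,"ry":0,"rz":0,"fingers":255}]'
```

```text
t: 17.52
ee_pos: [494.5, 229.3, 73.3]
orientation: [-1.235, 1.174, -1.17]
ft_force: [-8.4, 3.5, 7.6]
width: 0.6
```

```bash
python3 -m creep '[{"tx":2,"ty":0.1,"tz":0,"rx":0,"ry":0,"rz":0,"fingers":255},{"tx":4,"ty":0.2,"tz":0,"rx":0,"ry":0,"rz":0,"fingers":255},{"tx":6,"ty":0.3,"tz":0,"rx":0,"ry":0,"rz":0,"fingers":255},{"tx":8,"ty":0.4,"tz":0,"rx":0,"ry":0,"rz":0,"fingers":255},{"tx":9.5,"ty":0.5,"tz":0,"rx":0,"ry":0,"rz":0,"fingers":255},{"tx":11,"ty":0.5,"tz":0,"rx":0,"ry":0,"rz":0,"fingers":255}]'; python3 - <<'E'
from h import *
o,R=tool(); print(o["ft_force"],o["moment"],np.arctan2(R[1,2],R[0,2]))
d=ctrl.get_image("wrist"); cv2.imwrite("pics/w8.png",d["pixels"])
E
```

```text
t: 18.27
ee_pos: [504.9, 229.8, 73.3]
orientation: [-1.236, 1.175, -1.17]
ft_force: [-9.8, 3.6, 8.8]
width: 0.1
[-9.8115649   3.60093365  8.77532138] [0.48800815 1.39564546 0.01701055] 0.050796813724112586
```

View pics/w8.png

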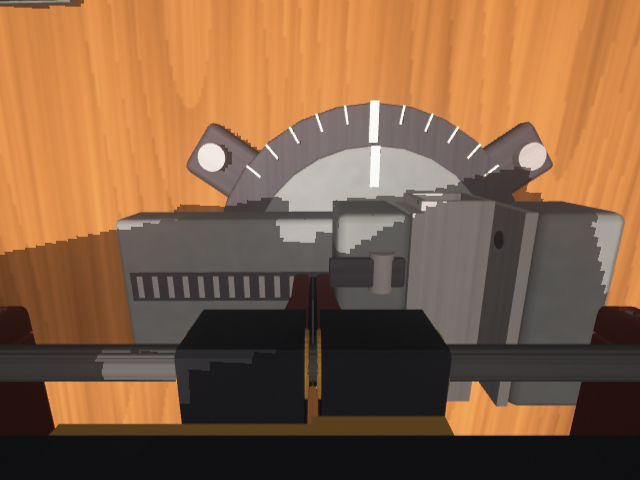

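The tube moves with the jaw. A gap to the fixed jaw remains (tube edge at column 492, fixed jaw's plate at about 515).

```bash
python3 -m creep '[{"tx":1.5,"ty":0.1,"tz":0,"rx":0,"ry":0,"rz":0,"fingers":255},{"tx":3,"ty":0.2,"tz":0,"rx":0,"ry":0,"rz":0,"fingers":255},{"tx":4,"ty":0.2,"tz":0,"rx":0,"ry":0,"rz":0,"fingers":255},{"tx":5,"ty":0.3,"tz":0,"rx":0,"ry":0,"rz":0,"fingers":255}]'; python3 -m creep '[{"tx":1,"ty":0,"tz":0,"rx":0,"ry":0,"rz":0,"fingers":255},{"tx":2,"ty":0.1,"tz":0,"rx":0,"ry":0,"rz":0,"fingers":255}]'
```

```text
t: 18.82
ee_pos: [509.9, 230.1, 73.3]
orientation: [-1.236, 1.175, -1.17]
ft_force: [-8.9, 2.6, 8.4]
width: 0.6
t: 19.08
ee_pos: [511.9, 230.2, 73.3]
orientation: [-1.236, 1.175, -1.17]
ft_force: [-9.3, 2.8, 8.5]
width: 0.5
```

```bash
python3 -m creep '[{"tx":0.7,"ty":0,"tz":0,"rx":0,"ry":0,"rz":0,"fingers":255},{"tx":1.4,"ty":0.1,"tz":0,"rx":0,"ry":0,"rz":0,"fingers":255},{"tx":1.4,"ty":0.1,"tz":0,"rx":0,"ry":0,"rz":0,"fingers":255}]'; python3 - <<'E'
from h import *
d=ctrl.get_image("wrist"); cv2.imwrite("pics/w9.png",d["pixels"][160:420,300:640])
E
```

```text
t: 19.45
ee_pos: [513.4, 230.3, 73.3]
orientation: [-1.236, 1.174, -1.17]
ft_force: [-9.5, 2.7, 9.2]
width: 0.6
```

View pics/w9.png

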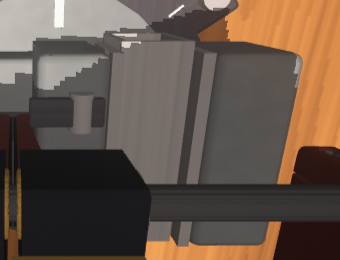

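```bash
python3 -m creep '[{"tx":0.5,"ty":0,"tz":0,"rx":0,"ry":0,"rz":0,"fingers":255},{"tx":1,"ty":0,"tz":0,"rx":0,"ry":0,"rz":0,"fingers":255},{"tx":1,"ty":0,"tz":0,"rx":0,"ry":0,"rz":0,"fingers":255}]'; python3 -m creep '[{"tx":0.5,"ty":0,"tz":0,"rx":0,"ry":0,"rz":0,"fingers":255},{"tx":1,"ty":0,"tz":0,"rx":0,"ry":0,"rz":0,"fingers":255},{"tx":1,"ty":0,"tz":0,"rx":0,"ry":0,"rz":0,"fingers":255}]'
```

```text
t: 19.88
ee_pos: [514.3, 230.4, 73.3]
orientation: [-1.236, 1.175, -1.17]
ft_force: [-10.0, 2.9, 9.2]
width: 0.2
t: 20.25
ee_pos: [514.4, 230.4, 73.3]
orientation: [-1.238, 1.176, -1.169]
ft_force: [-12.8, 3.8, 11.6]
width: 0.3
```

```bash
python3 -m creep '[{"tx":0.5,"ty":0,"tz":0,"rx":0,"ry":0,"rz":0,"fingers":255},{"tx":1,"ty":0,"tz":0,"rx":0,"ry":0,"rz":0,"fingers":255},{"tx":1,"ty":0,"tz":0,"rx":0,"ry":0,"rz":0,"fingers":255}]'
```

```text
t: 20.62
ee_pos: [514.4, 230.3, 73.3]
orientation: [-1.239, 1.177, -1.169]
ft_force: [-16.9, 4.2, 14.6]
width: 0.5
```

It stops at 514.4 while the force rises, so the jaw is closed on the tube. I'll press slightly more, then look.

```bash
python3 -m creep '[{"tx":0.8,"ty":0,"tz":0,"rx":0,"ry":0,"rz":0,"fingers":255},{"tx":1.6,"ty":0,"tz":0,"rx":0,"ry":0,"rz":0,"fingers":255},{"tx":1.6,"ty":0,"tz":0,"rx":0,"ry":0,"rz":0,"fingers":255}]'; python3 - <<'E'
from h import *
d=ctrl.get_image("wrist"); cv2.imwrite("pics/w10.png",cv2.resize(d["pixels"][90:420,300:640],None,fx=1.8,fy=1.8,interpolation=cv2.INTER_CUBIC))
E
```

```text
t: 21.0
ee_pos: [514.4, 230.3, 73.2]
orientation: [-1.242, 1.179, -1.167]
ft_force: [-22.4, 6.6, 20.5]
width: 0.5
```

View pics/w10.png

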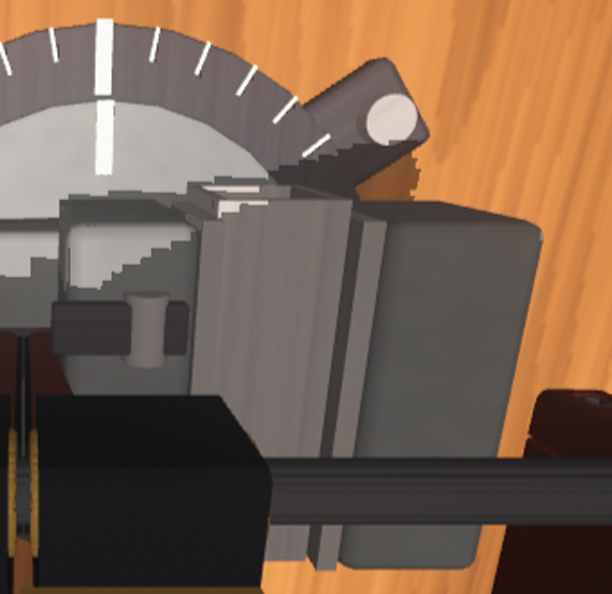

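```bash
python3 -m creep '[{"tx":-3,"ty":-0.1,"tz":0,"rx":0,"ry":0,"rz":0,"fingers":255},{"tx":-8,"ty":-0.4,"tz":0,"rx":0,"ry":0,"rz":0,"fingers":255},{"tx":-20,"ty":-1,"tz":0,"rx":0,"ry":0,"rz":0,"fingers":255},{"tx":-35,"ty":-1,"tz":15,"rx":0,"ry":0,"rz":0,"fingers":255},{"tx":-35,"ty":-1,"tz":60,"rx":0,"ry":0,"rz":0,"fingers":255},{"tx":-25,"ty":0,"tz":110,"rx":0,"ry":0,"rz":0,"fingers":255},{"tx":20,"ty":0,"tz":130,"rx":0,"ry":0,"rz":0,"fingers":255},{"tx":47,"ty":-20,"tz":140,"rx":0,"ry":0,"rz":0,"fingers":255},{"tx":47,"ty":-40,"tz":150,"rx":0,"ry":0,"rz":0,"fingers":255},{"tx":47,"ty":-40,"tz":150,"rx":0,"ry":0,"rz":0,"fingers":255}]'; python3 - <<'E'
from h import *
import pickle
d=ctrl.get_image("wrist"); cv2.imwrite("pics/w11.png",d["pixels"])
pickle.dump({k:np.array(v) for k,v in d.items()},open("w11.pkl","wb"))
E
```

```text
t: 22.3
ee_pos: [566.1, 188.8, 223.1]
orientation: [-1.233, 1.173, -1.173]
ft_force: [-0.7, 0.5, 0.7]
width: 0.2
```

View pics/w11.png

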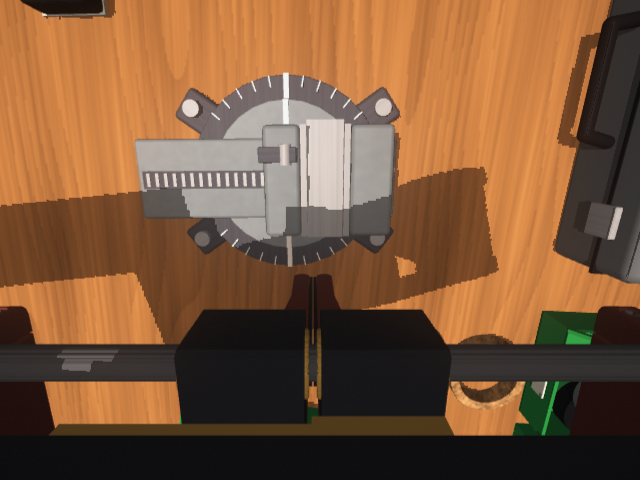

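```bash
python3 - <<'E'
from h import *
import pickle
np.set_printoptions(precision=1,suppress=True)
d=pickle.load(open("w11.pkl","rb"))
cv2.imwrite("pics/w11z.png",cv2.resize(d["pixels"][65:275,215:405],None,fx=2.8,fy=2.8,interpolation=cv2.INTER_CUBIC))
E
```

```text
(no output)
```

View pics/w11z.png

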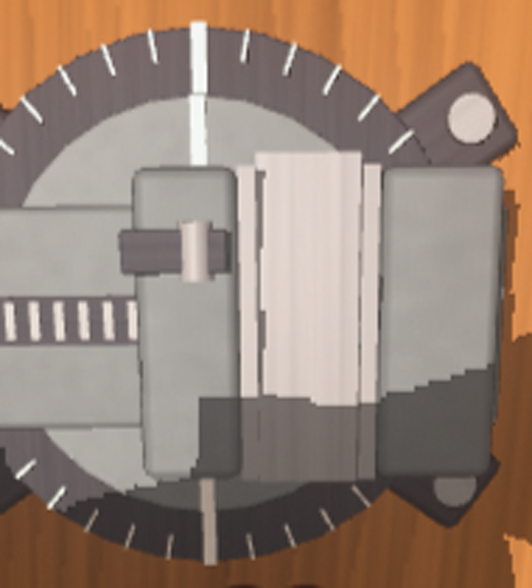

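```bash
python3 - <<'E'
from h import *
import pickle
d=pickle.load(open("w11.pkl","rb"))
a=d["pixels"][112:160,292:360]; b=d["pixels"][195:243,292:360]
f=lambda x:cv2.resize(x,None,fx=6,fy=6,interpolation=cv2.INTER_NEAREST)
b=np.clip(b.astype(float)*1.6,0,255).astype(np.uint8)
cv2.imwrite("pics/w11e.png",np.vstack([f(a),f(b)]))
E
```

```text
(no output)
```

View pics/w11e.png

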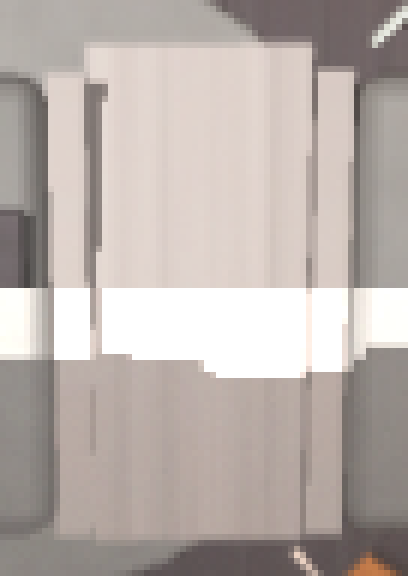

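```bash
python3 - <<'E'
from h import *
import pickle
np.set_printoptions(precision=2,suppress=True)
d=pickle.load(open("w11.pkl","rb"))
w=px2w(d,[(306.2,119.5),(344,119.5),(342.5,236.2-.5),(307.8,236.2-.5)],86)[:,:2]
l=w[0]+w[1]-w[2]-w[3];print(w.mean(0),np.arctan2(l[1],l[0])-np.pi/2,np.linalg.norm(l)/2)
r=w.mean(0)-[539,232];a=.0495;print("vice frame rel bed",r@[np.cos(a),np.sin(a)]-50,r@[-np.sin(a),np.cos(a)])
p=px2w(d,[(286,74),(290,265)],22)[:,:2];l=p[0]-p[1];print("base",p.mean(0),np.arctan2(l[1],l[0])-np.pi/2)
p=px2w(d,[(285.7,105),(289.5,239)],26)[:,:2];l=p[0]-p[1];print("table",np.arctan2(l[1],l[0])-np.pi/2)
d=ctrl.get_image("top");cv2.imwrite("pics/top12.png",d["pixels"])
E
```

```text
[574.52 235.41] 0.05760569379607383 94.90558348292853
vice frame rel bed -14.352432334182609 1.6435841881008955
base [539.58 232.42] 0.05091917875388563
table 0.05813952442440584
```

View pics/top12.png

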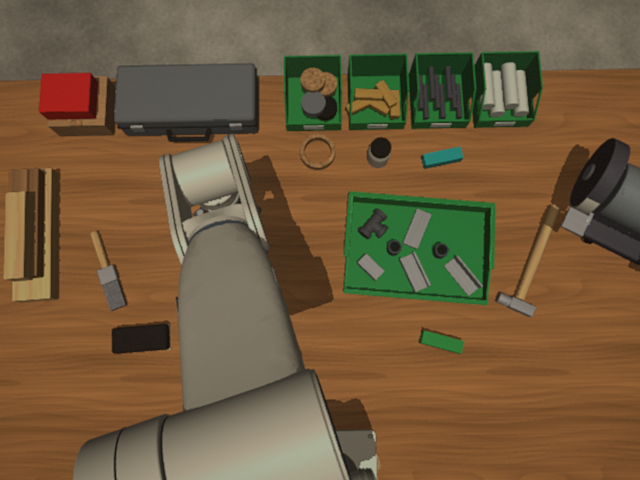

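```bash
python3 - <<'E'
from h import *
import pickle
d=pickle.load(open("w11.pkl","rb"))
g=cv2.cvtColor(d["pixels"],cv2.COLOR_BGR2GRAY).astype(float)
def c(r):
    s=g[r,276:300]; b=np.median(s); w=np.clip(s-b-(s.max()-b)*.3,0,None); return 276+(w*np.arange(24)).sum()/w.sum(), s.max()-b
for r in [78,82,86,90,94,102,106,110,114,118,240,242,244,246,250,254,258,261]: print(r,c(r))
E
```

```text
78 (np.float64(285.43506493506493), np.float64(138.0))
82 (np.float64(285.54695304695304), np.float64(137.5))
86 (np.float64(285.5715137067938), np.float64(137.0))
90 (np.float64(285.87343560758984), np.float64(137.0))
94 (np.float64(285.87502533954995), np.float64(136.5))
102 (np.float64(284.98237885462555), np.float64(66.0))
106 (np.float64(284.98279569892475), np.float64(67.0))
110 (np.float64(285.0122466216216), np.float64(69.0))
114 (np.float64(285.2547628698824), np.float64(68.5))
118 (np.float64(285.4565381708239), np.float64(68.0))
240 (np.float64(288.58997429305913), np.float64(67.5))
242 (np.float64(288.54464285714283), np.float64(67.0))
244 (np.float64(288.7495247148289), np.float64(67.0))
246 (np.float64(288.7085004009623), np.float64(77.0))
250 (np.float64(289.27850304612707), np.float64(97.5))
254 (np.float64(289.3350785340314), np.float64(99.0))
258 (np.float64(289.3651877133106), np.float64(100.0))
261 (np.float64(289.57086069823714), np.float64(101.5))
```

```bash
python3 - <<'E'
from workcell import ctrl
print(ctrl.get_obs()["ft_force"]); print(ctrl.close_job())
E
```

```text
[-0.07459792 -0.1378247   0.18178555]
the job is handed in; nothing more can be done
None
```

The job is done and handed in at about 22 s of the 69 s allowed. I gripped the vice's nose, swung it to zero and picked the 96 mm tube out of the bin. I set it on the bed under force feedback, lengthwise along the jaws. Then I pushed the sliding jaw until it stopped against the tube, at about 22 N.

- **Vice angle:** a fit of the white lines in the last wrist picture leaves about 0.003 rad (0.2°) from zero. A rougher corner reading gave about 0.007 rad, so the two disagree slightly.
- **Tube position:** it touches both jaw faces within a pixel (under 1 mm). Its centre is 14.4 mm from the fixed jaw's face (15 mm expected), about 1.6 mm off the middle of the jaws.
- **Tube squareness:** its measured yaw is 0.058 rad, against 0.051 to 0.058 rad for the vice, which is within the measuring error.
- **Surroundings:** the last top picture shows the other pieces still in the bin and the bench items in their places. The arm was clear of everything, with forces near zero.

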